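# Trace the earth-bond probe along a curved lamp reflector

### The arm

A 7-joint arm with a two-finger parallel gripper is mounted at the origin on the work surface. World frame = base frame: x ahead of the robot, y to its left, z up, the work surface at z = 0. Lengths are in m, angles in rad, forces in N, time in s.
With the tool pointing down it reaches from about 0.425 to 1.025 m from the base axis. Payload 3.6 kg.
Tool frame: the origin (TCP) lies at the very end of the fingers, on their centre line; the grasp point (between the pads) lies behind it (grasp_offset is the z of the grasp point in the tool frame, in m); z points along the fingers, x is the direction in which the jaws open and shut, and the axes are right-handed (so a half turn about z gives the same grasp; the last joint's range is limited). The gripper opens to 85 mm and grips with 20 to 120 N. Pads are 22 mm wide; open, the fingers measure 114 mm over their backs; the gripper's body (76 mm by 85 mm) begins 54 mm behind the grasp point. The pads swing forward as they close: fully open they stand 13 mm farther back than shut.
Start: joints at [1.034, 0.591, 0.048, 1.609, -0.033, 0.943, -0.034], TCP at [0.311, -0.655, 0.231] pointing down, gripper open.
Joint ranges: [-2.69, 2.69], [-0.47, 2.24], [-1.27, 1.36], [0.19, 2.51], [-1.53, 4.68], [0.08, 2.07], [-3.09, 3.09]. Speed limits (rad/s): [2.57, 2.57, 3.14, 3.14, 3.14, 3.14, 3.14].

### API

Orientations are given as a unit quaternion [w, x, y, z].
In Python, from cell import get_state, get_image, calibration, finish_job, grasp_offset gives the robot as it stands.
- The arm moves only by the tool jog_arm, never from a script. Its argument "steps" is a list of rows, each a list of 3 entries, a list of its own where there are three numbers: the closure, from 0 (fully open) to 1 (shut), then the shift along the tool's x, y, z in m, then the turn about the tool's z in degrees. A call has 1 to 5 rows; each row shifts and turns the commanded pose from where the row before left it, along the tool's axes as they then stand; what a row does not reach is not made up. A row lasts 1/8 s, in which the tool goes at most 62.5 mm and 10.7 degrees, less where a joint would pass 70% of its speed; a pose out of reach is approached as far as the arm can. A call is refused whole if a number of a shift passes 0.0625 or a number of a turn 10.7, either way. A call with a gripper value outside its range is refused whole. The fingers move at their own pace and stop on an object; "squeeze" is the grip in N (left out, the last holds). Time passes only in rows, so rows that do not move let the fingers close. It gives the time, the measured TCP pose, the force and the opening at its end, in the units of the state.
- get_state(): the state, without advancing time (a new reading comes with each control period).
- get_image(name): name is "scene" or "side" or "wrist"; returns the picture (480x640x3 uint8, red, green, blue); there is no depth.
- calibration(name): a dict with "fovy" (degrees; the focal length in pixels is half the picture's height over the tangent of half this angle, whatever the lens; pixels are square), "cx", "cy" (the principal point, pixels), "world_to_cam" (4x4, takes a point from world to camera coordinates); the wrist camera has in their place "T_tool_cam" (4x4, takes a point from camera to tool coordinates, whose origin is the TCP and whose axes are the tool frame's). Camera axes: x right, y down, z forward; pixel columns grow to the right and rows downward; lengths in m; the calibration is good to about 2 mm. A picture is of the moment at which its call begins: read the wrist's pose just before it. calibration takes no time and is no camera call.
- finish_job(): hands the job in, once; it reports no verdict.
The state is a dict: "time_s": time; "joint_positions": joint angles; "qd": joint speeds; "joint_torque": joint torques, N m; "eef_pos": TCP position; "eef_rot": TCP orientation; "ft_force": force on the tool from outside, world axes, zero at the start; "moment": the same for the moment, N m; "width": finger opening in m.
Only numpy, scipy, OpenCV 4.12 (cv2) and the standard library are available. Lean on these libraries where they do the work, as an engineer would, in place of code of your own. Each camera call takes 0.05 s, during which the arm holds its last target. There are 200 camera calls.

### The job

Take the blue spring probe from its well in the white tester, set its tip on the green pad of the curved aluminium reflector strip and trace it along the top over the hump and through the dip onto the red pad, never letting the tip leave the metal between the pads and never pushing it in to its stop. Touch down and lift off only at the pads and otherwise carry the probe well clear above the strip; at the end put it back fully seated and upright in its well, without knocking anything else on the bench about.

Things in the scene. Friction and masses are not known exactly. Their poses are not given: they have to be found in the camera images.
- stand: Levelling stand, fixed to the bench: dark base plate 110 x 90 x 12 mm; origin under the plate's centre. Its post carries the bare aluminium reflector strip, a 36 mm wide, 180 mm long, 5 mm thick ribbon along the stand's x axis, centred on it; green pad at the -x end, red pad at the +x end. The strip stays as set and does not give under the probe.
- under_mid (a point): Point at bench level (z = 0) straight under the strip's middle (stand x = 0), where the strip's top is at pad level. The strip's height and slope were set by hand and are NOT in any reported pose: here its top is 70 to 86 mm above the bench, and the whole strip may be tipped up to 0.1 rad lengthwise either way (not sideways), so each pad's middle can be up to 8 mm higher or lower.
- under_green (a point): Point at bench level (z = 0) straight under the middle of the flat GREEN pad (stand x -90 to -65 mm), where the trace starts. From the pad the bare top rises in a smooth 14 mm hump, 0.5*14*(1-cos) in shape, from x = -65 to 0 mm, crest at x = -32 mm, steepest about 35 deg.
- under_red (a point): Point at bench level (z = 0) straight under the middle of the flat RED pad (stand x 65 to 90 mm), where the trace ends. Before it, from x = 0 to 65 mm, lies a smooth dip 10 mm deep, 0.5*10*(1-cos) in shape, lowest at x = 32 mm.
- probe: Upright spring probe in the tester's well. Origin on its axis at the underside of its black flange (42 mm across, 6 mm thick). Above the flange: blue square grip 18 x 18 mm, sides along the probe's x and y, 6 to 54 mm above the origin, a stub to 60 mm. Below: nose 18 mm across to 36 mm down, then the sprung metal tip, ending 58 mm below the origin when out. About 0.1 kg.
- probe_grip (a point): Middle of the probe's square grip, 31 mm above the flange's underside, 89 mm above the end of the extended tip.
- probe_tip (a point): The very end of the probe's metal tip, a polished ball of 4 mm radius that slides easily (friction about 0.25). Away from the pads it must be either pressed on the strip or well clear of it (more than 120 mm above the bench).
- plunger (a joint): How far the probe's sprung tip is pushed in, m: 0 = fully out, 0.008 = pushed in to its stop (bottomed). The spring needs 1 N along the probe's axis to begin to move and 0.6 N more per mm, and that is the force felt along the axis, whatever the slope; so about 3.4 N at mid travel and 5.8 N at the stop.
- well (a point): Mouth of the probe's upright round well (26 mm across, 74 mm deep) in the flat top, 88 mm above the bench, of the white tester box (200 x 160 mm, fixed). The box's centre lies 35 mm towards +x and 45 mm towards -y of this point in the box's axes. Stowed, the probe has its nose down the well, its flange resting on the box's top and its origin at this point.
- bulb: Bystander, to be left alone: white lamp bulb standing on its cap, 60 mm across and 104 mm tall; origin under its centre.
- spool: Bystander, to be left alone: yellow wire spool standing on its flange, 54 mm across, 44 mm tall; origin under its centre.
- screwdriver: Bystander, to be left alone: screwdriver lying flat; origin under the middle of the tool, its x axis along it.
- tape: Bystander, to be left alone: green ring (tape core) lying flat, 90 mm outside, 22 mm tall; origin under its centre.
- tray: Bystander, to be left alone: blue open parts tray, 110 x 150 x 35 mm; origin under its centre.
- endcap: Bystander, to be left alone: white open lamp end cap, 70 x 55 x 30 mm; origin under its centre.
- pliers: Bystander, to be left alone: pliers with blue handles lying flat, about 155 mm long, 14 mm tall; origin under the pivot.
Not all that is in view belongs to the job. Several things look just like the stand: the one meant starts nearest to the robot's base.

How it is judged:
On the way, in this order (a step that is already met when the one before it is completed fails the run):
1. the tip rests on the green pad (x of probe_tip in the frame of stand between -0.089 and -0.063 m and y of probe_tip in the frame of stand between -0.017 and 0.017 m and value of joint plunger above 0.0004 m and contact force between probe and stand above 0.3 N), for 0.1 s.
2. the tip slides over the crest of the hump (x of probe_tip in the frame of stand between -0.04 and -0.024 m and y of probe_tip in the frame of stand between -0.017 and 0.017 m and value of joint plunger above 0.0004 m and contact force between probe and stand above 0.3 N).
3. the tip slides through the bottom of the dip (x of probe_tip in the frame of stand between 0.024 and 0.04 m and y of probe_tip in the frame of stand between -0.017 and 0.017 m and value of joint plunger above 0.0004 m and contact force between probe and stand above 0.3 N).
4. the tip arrives on the red pad, still touching (x of probe_tip in the frame of stand between 0.063 and 0.089 m and y of probe_tip in the frame of stand between -0.017 and 0.017 m and value of joint plunger above 0.0004 m and contact force between probe and stand above 0.3 N), for 0.1 s.
At the end, for the whole second after the job is handed in: The probe stands at rest and released in its well: axis within 7 mm of the well's, flange within 4 mm of the tester's top, within 0.08 rad of upright (horizontal distance between probe and well below 0.007 m and z of probe in the frame of well between -0.004 and 0.004 m and angle between probe's own z axis and vertical below 0.08 rad and linear speed of probe below 0.02 m/s); the robot touches nothing.
It fails at once if the tip left the metal between the pads (tip closer than 60 mm to the stand's middle along the strip, within 35 mm of its centre line and lower than 120 mm above the bench, with the plunger out) (x of probe_tip in the frame of stand between -0.06 and 0.06 m and y of probe_tip in the frame of stand between -0.035 and 0.035 m and z of probe_tip in the frame of stand below 0.12 m and value of joint plunger below 0.0002 m).
It fails at once if the sprung tip was pushed in to its stop (over 7.7 of 8 mm) (value of joint plunger above 0.0077 m).
It fails at once if a bystander was knocked more than 25 mm (distance of any of bulb, spool, screwdriver, tape, tray, endcap, pliers from where it was at the start of the episode above 0.025 m).
It also fails if it takes over 72 s, if anything falls off the work surface, if the arm or the gripper's body presses on something with over 40 N, if the wrist force passes 120 N, or if a joint passes its speed limit or range.

## Working session

There is one attempt and no reset: what is moved stays moved. The work goes in short steps, Python scripts to look and compute and a tool call to move; the robot and the scene stay as the last step left them, time stands still between calls to the robot, and variables do not carry over. Pictures are saved under pics/ and viewed, about 8 in all and at most 12, crops included, and the job is handed in when it is done.

Besides the shell and the picture viewer there is one more tool, called after ">>>" as name([rows], argument=value, ...), one row to a line, values as JSON. jog_arm: Moves the arm, as the interface text tells. Its arguments: {"type":"object","properties":{"steps":{"type":"array"},"squeeze":{"type":"number"}},"required":["steps"]}

```bash
mkdir -p pics; ls
python3 - <<'E'
from cell import *
import cv2,numpy as np
s=get_state();print({k:np.round(v,3).tolist() for k,v in s.items()},grasp_offset if not callable(grasp_offset) else grasp_offset())
for n in("scene","side","wrist"):
    im=get_image(n);cv2.imwrite(f"pics/{n}0.png",im[:,:,::-1]);c=calibration(n);print(n,{k:np.round(v,4).tolist() for k,v in c.items()})
E
```

```text
pics
{'time_s': 0.0, 'joint_positions': [1.034, 0.592, 0.048, 1.61, -0.033, 0.943, -0.034], 'qd': [0.0, -0.0, 0.0, 0.0, -0.0, -0.002, -0.001], 'joint_torque': [0.0, -54.869, 1.547, -19.813, 0.009, 0.009, -0.0], 'eef_pos': [0.31, -0.654, 0.23], 'eef_rot': [-0.001, 0.845, -0.535, -0.001], 'ft_force': [0.946, -0.087, -0.635], 'moment': [-0.037, 0.028, -0.076], 'width': 0.085} -0.0187
scene {'fovy': 51.7644, 'cx': 320.2455, 'cy': 228.6649, 'world_to_cam': [[-0.6167, 0.7872, 0.0032, 0.2629], [0.4892, 0.3865, -0.7819, -0.2442], [-0.6167, -0.4806, -0.6235, 1.5336], [0.0, 0.0, 0.0, 1.0]]}
side {'fovy': 57.7438, 'cx': 323.8954, 'cy': 237.3485, 'world_to_cam': [[0.998, -0.0621, 0.0088, -0.5714], [-0.0371, -0.6965, -0.7166, 0.1843], [0.0507, 0.7148, -0.6974, 1.0069], [0.0, 0.0, 0.0, 1.0]]}
wrist {'fovy': 61.0351, 'cx': 315.8366, 'cy': 239.2404, 'T_tool_cam': [[1.0, -0.0005, -0.0004, 0.0005], [0.0006, 0.9527, 0.304, -0.0785], [0.0003, -0.304, 0.9527, -0.1433], [0.0, 0.0, 0.0, 1.0]]}
```

View pics/scene0.png

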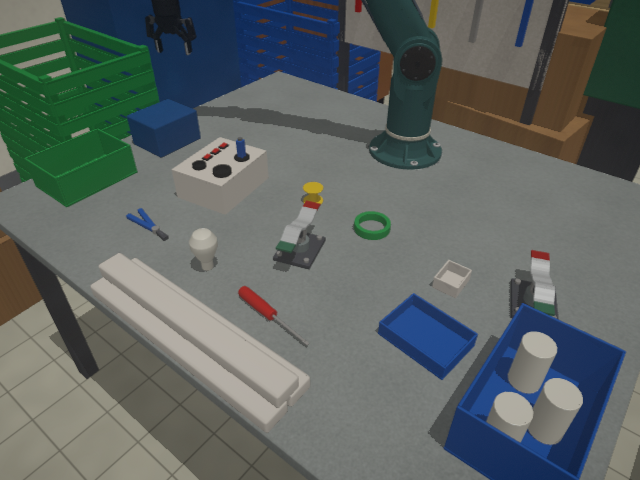

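View pics/side0.png

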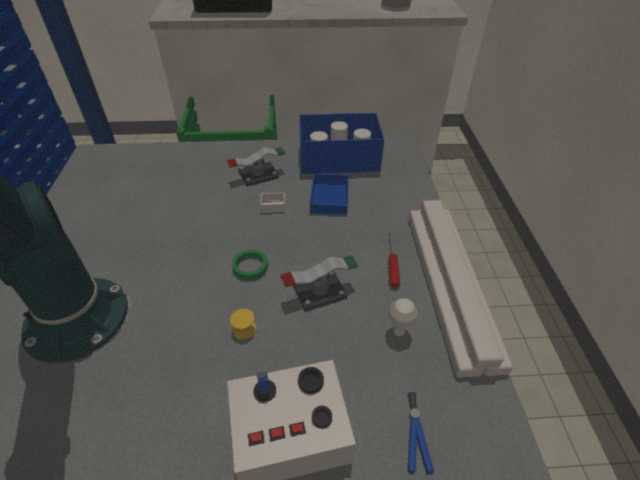

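Candidates for the stand are A (scene 300,245 / side 320,285) and B (scene 535,285 / side 258,168). For the probe, the blue knob at scene (241,150) / side (264,383) is the one. The other tester items are black holes and red buttons. I'll check both in a close crop and triangulate.

```bash
cat > h.py <<'E'
import numpy as np,cv2
from scipy.optimize import least_squares
from cell import *
from scipy.spatial.transform import Rotation as R
def cam(n,s=None):
    c=calibration(n);f=240/np.tan(np.radians(c['fovy'])/2)
    if n=='wrist':
        T=np.eye(4);q=s['eef_rot'];T[:3,:3]=R.from_quat([q[1],q[2],q[3],q[0]]).as_matrix();T[:3,3]=s['eef_pos']
        W=np.linalg.inv(T@np.array(c['T_tool_cam']))
    else: W=np.array(c['world_to_cam'])
    return f,c['cx'],c['cy'],W
def proj(C,P):
    f,cx,cy,W=C;p=np.atleast_2d(P)@W[:3,:3].T+W[:3,3];return np.c_[f*p[:,0]/p[:,2]+cx,f*p[:,1]/p[:,2]+cy]
def onz(C,uv,z):
    f,cx,cy,W=C;d=W[:3,:3].T@np.array([(uv[0]-cx)/f,(uv[1]-cy)/f,1]);o=-W[:3,:3].T@W[:3,3];return o+d*(z-o[2])/d[2]
def tri(obs,x0=(.6,-.2,.08)):
    r=least_squares(lambda x:np.concatenate([proj(C,x)[0]-uv for C,uv in obs]),x0);return r.x,np.abs(r.fun).max()
E
python3 - <<'E'
from h import *
S=cam('scene');D=cam('side')
print('A',onz(S,(300,250),.01),onz(D,(320,292),.01),'B',onz(S,(530,300),.01),onz(D,(258,175),.01))
print('grip',tri([(S,(241,148)),(D,(263,380))]))
a=cv2.imread('pics/scene0.png')[125:275,165:335];b=cv2.imread('pics/side0.png')[245:425,220:370]
r=lambda i,k:cv2.resize(i,None,fx=k,fy=k,interpolation=cv2.INTER_CUBIC)
A=r(a,2.4);B=r(b,2.6);A2=np.zeros((600,800,3),np.uint8);A2[:A.shape[0],:A.shape[1]]=A;A2[:B.shape[0],410:410+B.shape[1]]=B
cv2.imwrite('pics/crop1.png',A2)
E
```

```text
A [0.5727302  0.05506138 0.01      ] [0.56512593 0.0343415  0.01      ] B [0.39820591 0.53100316 0.01      ] [0.39373733 0.51942518 0.01      ]
grip (array([ 0.44877701, -0.24554121,  0.11944515]), np.float64(0.5740483820182192))
```

View pics/crop1.png

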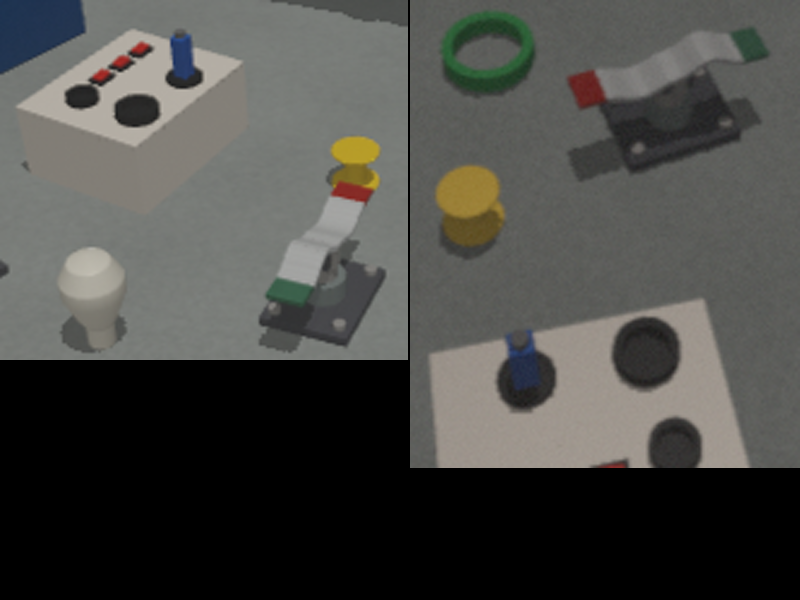

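The crop confirms both choices. Stand A is about 0.57 m from the base and B about 0.66 m, so A is meant. The blue grip stands on its black flange on the tester. Green pad: scene (286,246) / side (350,262). Red pad: scene (312,205) / side (288,279). Next I'll move over the probe for a wrist view.

>>> jog_arm([
  [0,[-0.039,-0.0375,0],0],
  [0,[-0.039,-0.0375,0],0],
  [0,[-0.039,-0.0375,0],0],
  [0,[-0.039,-0.0375,0],0],
])

```text
time_s: 0.65
eef_pos: [0.3797, -0.448, 0.2311]
eef_rot: [-0.0, 0.845, -0.535, -0.0]
ft_force: [1.4, 0.7, 0.5]
width: 0.0853
```

>>> jog_arm([
  [0,[-0.039,-0.0375,0],0],
  [0,[-0.039,-0.0375,0],0],
  [0,[-0.039,-0.0375,0],0],
  [0,[-0.039,-0.0375,0],0],
  [0,[0,0,0],0],
])

```text
time_s: 1.27
eef_pos: [0.4497, -0.2394, 0.2312]
eef_rot: [-0.001, 0.848, -0.531, -0.0]
ft_force: [-0.3, -0.6, -0.1]
width: 0.0856
```

Run:
```python
from h import *
S=cam('scene');D=cam('side')
g,e=tri([(S,(285.8,246.3)),(D,(349.6,262.3))]);r,e2=tri([(S,(311.7,205.4)),(D,(288.1,279.2))])
print(g,e,r,e2,np.linalg.norm(g-r),(g+r)/2,np.degrees(np.arctan2(*(r-g)[1::-1])))
s=get_state();im=get_image('wrist');cv2.imwrite('pics/w1.png',im[:,:,::-1])
print({k:np.round(s[k],4).tolist() for k in('time_s','eef_pos','eef_rot','ft_force','joint_positions')})
x=R.from_quat(np.roll(s['eef_rot'],-1)).as_matrix();print(x.round(3))
```

```text
[0.63729019 0.0706766  0.07277339] 0.1958005519614403 [0.49059771 0.02340921 0.07616252] 0.3270492465640018 0.1541569882925179 [0.56394395 0.0470429  0.07446795] -162.1399724197581
{'time_s': 1.275, 'eef_pos': [0.4497, -0.2394, 0.2312], 'eef_rot': [-0.0011, 0.8476, -0.5306, -0.0005], 'ft_force': [-0.3289, -0.5964, -0.1319], 'joint_positions': [0.4141, 0.3229, -0.0157, 2.088, 0.0041, 0.7314, -0.7224]}
[[ 0.437 -0.899  0.   ]
 [-0.899 -0.437  0.002]
 [-0.002 -0.001 -1.   ]]
```

View pics/w1.png

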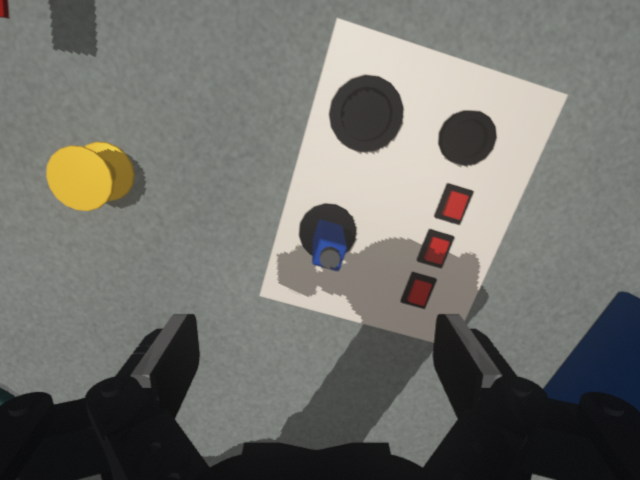

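The wrist view shows the flange centred at about (328,230), the stub top at (330,258), and box corners at (336,18), (567,95), (261,296) and (435,341).

Run:
```python
from h import *
from cell import *
s=get_state();C=cam('wrist',s)
for n,uv,z in(('flange',(328,230.5),.093),('stub',(330,258),.148),('gripmid',(330,241),.124)):print(n,onz(C,uv,z).round(4))
K=np.array([onz(C,uv,.088)[:2] for uv in((336,18),(567,95),(435,341),(261,296))]);print(K.round(4))
for i in range(4):d=K[(i+1)%4]-K[i];print(np.linalg.norm(d).round(4),np.degrees(np.arctan2(d[1],d[0])).round(1))
print(K.mean(0))
im=cv2.imread('pics/w1.png')[190:290,280:380];cv2.imwrite('pics/w1c.png',cv2.resize(im,None,fx=5,fy=5,interpolation=cv2.INTER_CUBIC))
```

```text
flange [ 0.4484 -0.2527  0.093 ]
stub [ 0.4476 -0.2527  0.148 ]
gripmid [ 0.4505 -0.2521  0.124 ]
[[ 0.5745 -0.1965]
 [ 0.5999 -0.3551]
 [ 0.4013 -0.3716]
 [ 0.3773 -0.23  ]]
0.1606 -80.9
0.1992 -175.2
0.1436 99.6
0.2 9.6
[ 0.48826482 -0.28829119]
```

View pics/w1c.png

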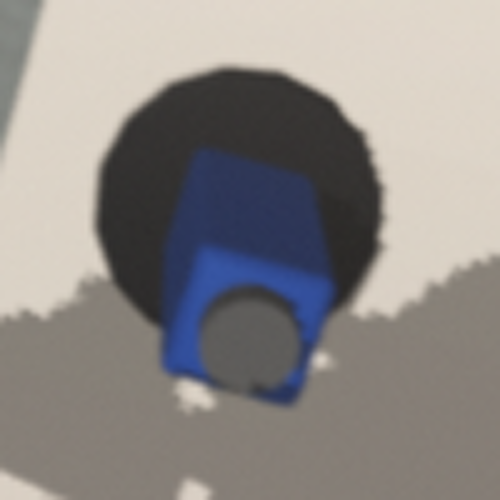

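>>> jog_arm([
  [0,[0.0116,0.0073,0],8],
  [0,[0,0,0.02],8],
  [0,[0,0,0],0],
])

```text
time_s: 1.7
eef_pos: [0.4446, -0.2595, 0.2102]
eef_rot: [0.001, 0.762, -0.648, -0.001]
ft_force: [-0.5, -0.1, 0.8]
width: 0.0854
```

```bash
cat >> h.py <<'E'
def st():
    s=get_state();M=R.from_quat(np.roll(s['eef_rot'],-1)).as_matrix()
    print('t',round(s['time_s'],2),'p',np.round(s['eef_pos'],4),'Xyaw',np.degrees(np.arctan2(M[1,0],M[0,0])).round(2),'zax',M[:,2].round(4),'F',np.round(s['ft_force'],2),'w',round(s['width'],4));return s,M
def go(M,p,t):
    d=M.T@(np.array(t)-p);print('tool shift',d.round(4));return d
E
python3 - <<'E'
from h import *
s,M=st();go(M,s['eef_pos'],(.4482,-.2530,.1025))
print(s['joint_positions'])
E
```

```text
t 1.7 p [ 0.4446 -0.2595  0.2102] Xyaw -80.71 zax [-3.4e-03  4.0e-04 -1.0e+00] F [-0.49 -0.1   0.84] w 0.0854
tool shift [-0.0057 -0.005   0.1077]
[ 0.3926411   0.35991731  0.0601505   2.0979209  -0.03163739  0.68789319
 -0.9351713 ]
```

>>> jog_arm([
  [0,[0,0,0],0],
  [0,[0,0,0],0],
])

```text
time_s: 1.95
eef_pos: [0.4467, -0.2588, 0.2119]
eef_rot: [-0.0, 0.763, -0.647, 0.001]
ft_force: [-0.8, 0.1, -1.2]
width: 0.0854
```

Run:
```python
from h import *
s,M=st();go(M,s['eef_pos'],(.4482,-.2530,.1025));im=get_image('wrist');cv2.imwrite('pics/w2.png',im[:,:,::-1])
C=cam('wrist',s)
hs=cv2.cvtColor(im,cv2.COLOR_RGB2HSV);m=cv2.inRange(hs,(105,120,60),(125,255,255));n,l,S,c=cv2.connectedComponentsWithStats(m)
print([(S[i].tolist(),c[i].round(1).tolist()) for i in range(1,n) if S[i][4]>200])
```

```text
t 1.95 p [ 0.4467 -0.2588  0.2119] Xyaw -80.6 zax [ 1.e-03 -5.e-04 -1.e+00] F [-0.83  0.15 -1.17] w 0.0854
tool shift [-0.0055 -0.0024  0.1094]
[([283, 219, 32, 47, 756], [298.3, 239.2])]
```

View pics/w2.png

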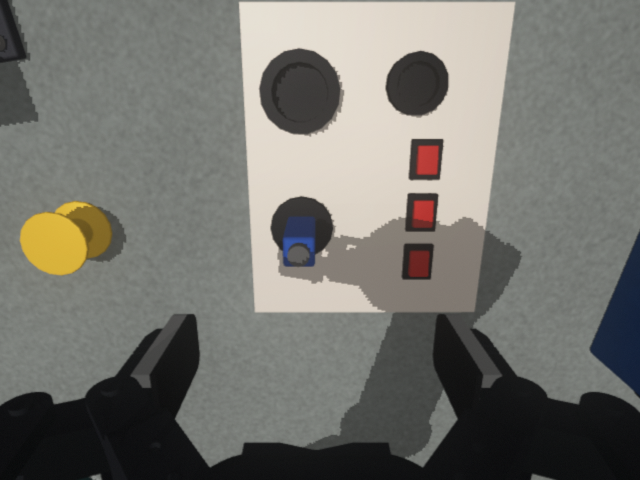

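The grip and box are now square to the image. Flange centre is at (302,228) and stub top at (299,254).

Run:
```python
from h import *
s,M=st();C=cam('wrist',s)
for uv,z in(((302,228),.093),((299,254),.148),((299.5,242.5),.142)):
    p=onz(C,uv,z);print(p.round(4));
go(M,s['eef_pos'],(.448,-.2525,.1025))
```

```text
t 2.0 p [ 0.4467 -0.2586  0.2119] Xyaw -80.6 zax [ 1.e-03 -4.e-04 -1.e+00] F [ 0.57 -0.12  0.07] w 0.0858
[ 0.4481 -0.2493  0.093 ]
[ 0.4493 -0.2492  0.148 ]
[ 0.4539 -0.2486  0.142 ]
tool shift [-0.0058 -0.0022  0.1094]
```

>>> jog_arm([
  [0,[-0.0087,-0.0034,0.01],0],
  [0,[0,0,0.035],0],
  [0,[0,0,0.035],0],
  [0,[0,0,0.029],0],
  [0,[0,0,0],0],
], squeeze=40)

```text
time_s: 2.62
eef_pos: [0.4468, -0.2475, 0.1003]
eef_rot: [0.001, 0.763, -0.646, -0.003]
ft_force: [-0.4, 0.3, -0.3]
width: 0.0856
```

>>> jog_arm([
  [0,[0,0,0],0],
  [0.5,[0,0,0],0],
  [0.6,[0,0,0],0],
  [0.7,[0,0,0],0],
  [0.8,[0,0,0],0],
])

```text
time_s: 3.25
eef_pos: [0.4485, -0.2492, 0.1026]
eef_rot: [-0.0, 0.763, -0.647, 0.0]
ft_force: [-0.4, 0.4, 2.8]
width: 0.0176
```

Run:
```python
from h import *
s,M=st()
im=get_image('wrist');cv2.imwrite('pics/w3.png',im[:,:,::-1])
```

```text
t 3.25 p [ 0.4485 -0.2492  0.1026] Xyaw -80.63 zax [ 5.e-04 -2.e-04 -1.e+00] F [-0.4   0.39  2.76] w 0.0176
```

View pics/w3.png

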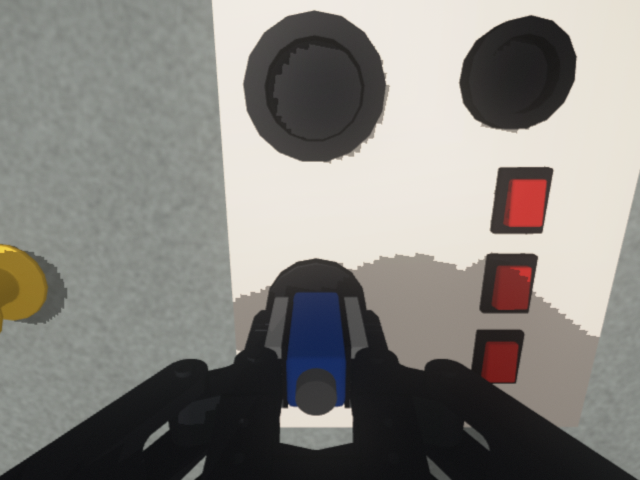

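Gripped at 17.6 mm. I'll tighten, lift straight out, turn to line tool y up with the strip, and carry the probe high to above the green pad.

>>> jog_arm([
  [1,[0,0,0],0],
  [1,[0,0,0.0],0],
  [1,[0,0,-0.03],0],
  [1,[0,0,-0.03],0],
  [1,[0,0,-0.03],0],
], squeeze=60)

```text
time_s: 3.92
eef_pos: [0.4477, -0.2488, 0.1926]
eef_rot: [0.0, 0.763, -0.647, -0.001]
ft_force: [-0.1, -0.6, -1.3]
width: 0.0173
```

>>> jog_arm([
  [1,[0,0,-0.03],0],
  [1,[0,0,0],-8.5],
  [1,[0,0,0],0],
  [1,[0,0,0],0],
  [1,[0,0,0],0],
])

```text
time_s: 4.55
eef_pos: [0.4479, -0.2489, 0.2217]
eef_rot: [0.0, 0.808, -0.589, -0.001]
ft_force: [0.0, -0.0, -1.4]
width: 0.0175
```

>>> jog_arm([
  [1,[-0.0352,-0.0397,0],0],
  [1,[-0.0352,-0.0397,0],0],
  [1,[-0.0352,-0.0397,0],0],
  [1,[-0.0352,-0.0397,0],0],
])

```text
time_s: 5.05
eef_pos: [0.5569, -0.0649, 0.2219]
eef_rot: [0.0, 0.808, -0.589, -0.0]
ft_force: [0.0, 0.4, -1.5]
width: 0.017
```

>>> jog_arm([
  [1,[-0.0352,-0.0397,0],0],
  [1,[-0.0352,-0.0397,0],0],
  [1,[-0.0352,-0.0397,0],0],
  [1,[0,0,0],0],
  [1,[0,0,0],0],
])

```text
time_s: 5.68
eef_pos: [0.6365, 0.0702, 0.2214]
eef_rot: [0.001, 0.808, -0.589, -0.0]
ft_force: [-0.1, 0.2, -1.0]
width: 0.0171
```

Run:
```python
from h import *
s,M=st()
F=[]
for n in ['wrist','scene','side']+['wrist']*9:
    im=get_image(n);cv2.imwrite(f'pics/g_{n}.png',im[:,:,::-1]);s=get_state();F.append(np.r_[s['ft_force'],s['joint_torque'][1:4:2]])
F=np.array(F);print(F.round(2));print(F.mean(0),F.std(0));s,M=st()
r=lambda i,k:cv2.resize(i,None,fx=k,fy=k,interpolation=cv2.INTER_CUBIC)
A=r(cv2.imread('pics/g_scene.png')[130:280,220:370],2.6);B=r(cv2.imread('pics/g_side.png')[170:320,250:400],2.6)
cv2.imwrite('pics/gc.png',np.hstack([A,B]))
```

```text
t 5.67 p [0.6365 0.0702 0.2214] Xyaw -72.13 zax [-0.0019 -0.0012 -1.    ] F [-0.1   0.24 -1.  ] w 0.0171
[[-5.000e-02 -1.400e-01 -3.400e-01 -4.847e+01 -1.885e+01]
 [ 1.000e-02  8.500e-01 -1.810e+00 -4.846e+01 -1.869e+01]
 [-7.800e-01  3.000e-02 -1.140e+00 -4.849e+01 -1.860e+01]
 [ 7.000e-01 -4.200e-01 -1.350e+00 -4.854e+01 -1.854e+01]
 [-5.600e-01 -5.300e-01 -3.000e-02 -4.859e+01 -1.852e+01]
 [-5.000e-02 -5.600e-01  2.000e-01 -4.865e+01 -1.851e+01]
 [ 1.700e-01 -1.900e-01 -1.700e+00 -4.870e+01 -1.851e+01]
 [-3.400e-01  3.500e-01 -1.260e+00 -4.874e+01 -1.852e+01]
 [-7.700e-01 -4.700e-01 -1.430e+00 -4.877e+01 -1.852e+01]
 [ 7.700e-01  8.500e-01 -9.200e-01 -4.879e+01 -1.853e+01]
 [ 4.200e-01 -3.000e-01 -9.000e-02 -4.881e+01 -1.854e+01]
 [ 1.070e+00 -1.010e+00 -6.300e-01 -4.882e+01 -1.855e+01]]
[  0.05061352  -0.12777332  -0.87570157 -48.65161896 -18.57265726] [0.57981549 0.54186832 0.65619399 0.13134164 0.09612132]
t 6.28 p [0.6372 0.0706 0.2224] Xyaw -72.14 zax [ 1.e-04  0.e+00 -1.e+00] F [ 1.07 -1.01 -0.63] w 0.017
```

View pics/gc.png

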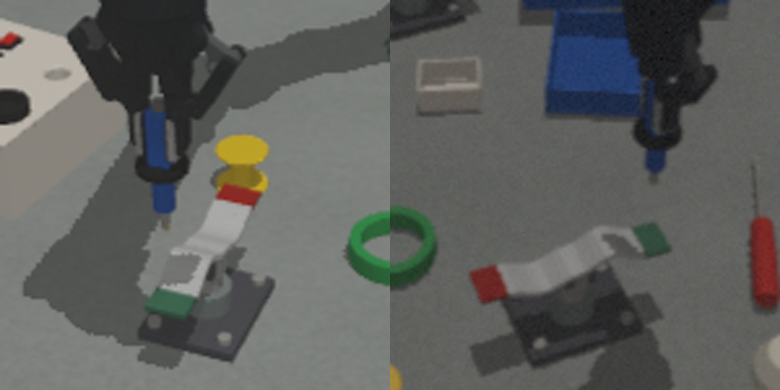

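The probe is held upright with its tip at scene (284,217) / side (352,238.5). I'll refine the pads by colour centroid and compare them with the tip in the same frames.

Run:
```python
from h import *
S=cam('scene');D=cam('side')
t,e=tri([(S,(283.8,217.5)),(D,(351.9,239))]);print('tip',t.round(4),e, 'proj of expected',proj(S,(.6372,.0706,.149)),proj(D,(.6372,.0706,.149)))
out={}
for n,f,box in(('S','scene0',(220,130,370,280)),('D','side0',(250,240,400,320))):
    im=cv2.imread(f'pics/{f}.png');x0,y0,x1,y1=box;h=cv2.cvtColor(im[y0:y1,x0:x1],cv2.COLOR_BGR2HSV)
    for c,rg in(('red',[((0,120,60),(8,255,255)),((172,120,60),(180,255,255))]),('grn',[((60,60,40),(90,255,255))])):
        m=sum(cv2.inRange(h,*r) for r in rg)
        k,l,st_,cc=cv2.connectedComponentsWithStats(m)
        for i in range(1,k):
            if st_[i][4]>40: print(n,c,st_[i].tolist(),(cc[i]+[x0,y0]).round(2)); out.setdefault((n,c),(cc[i]+[x0,y0],st_[i][4])) 
for c in('grn','red'):
    p,e=tri([(S,out['S',c][0]),(D,out['D',c][0])]);print(c,p.round(4),e);out[c]=p
g,r=out['grn'],out['red'];print(np.linalg.norm(g-r),(g+r)/2,np.degrees(np.arctan2(*(r-g)[1::-1])))
```

```text
tip [0.6385 0.0704 0.1509] 0.23216155327122578 proj of expected [[284.11264981 218.1109851 ]] [[351.03956699 239.42425855]]
S red [83, 71, 17, 8, 88] [311.12 204.57]
S grn [134, 81, 16, 29, 304] [361.8  224.73]
S grn [56, 111, 19, 12, 147] [284.99 246.49]
D red [139, 14, 11, 34, 305] [393.6  270.81]
D red [31, 33, 14, 13, 125] [287.5  278.85]
D grn [0, 9, 18, 31, 315] [258.34 263.87]
D grn [94, 16, 13, 12, 98] [350.12 261.6 ]
grn [0.4155 0.122  0.0217] 0.6256295975972535
red [0.6489 0.0573 0.1362] 37.0967138096774
0.26794871442677537 [0.53217624 0.0896666  0.07895811] -15.493851546645455
```

Run:
```python
from h import *
S=cam('scene');D=cam('side')
g,_=tri([(S,(285,246.5)),(D,(350.1,261.6))]);r,_=tri([(S,(311.1,204.6)),(D,(287.5,278.9))])
print(g,r,np.linalg.norm(g-r),(g+r)/2,np.degrees(np.arctan2(*(r-g)[1::-1])))
s,M=st();C=cam('wrist',s);print(proj(C,[g,r]))
im=cv2.imread('pics/g_wrist.png');cv2.imwrite('pics/gw2.png',im)
```

```text
[0.63920577 0.07098701 0.07409876] [0.48997187 0.02204536 0.07811173] 0.1571055235137026 [0.56458882 0.04651618 0.07610524] -161.8429587802443
t 6.28 p [0.6372 0.0706 0.2224] Xyaw -72.14 zax [ 1.e-04  0.e+00 -1.e+00] F [ 1.07 -1.01 -0.63] w 0.017
[[315.68334866 217.92672565]
 [316.7733712  398.70826482]]
```

View pics/gw2.png

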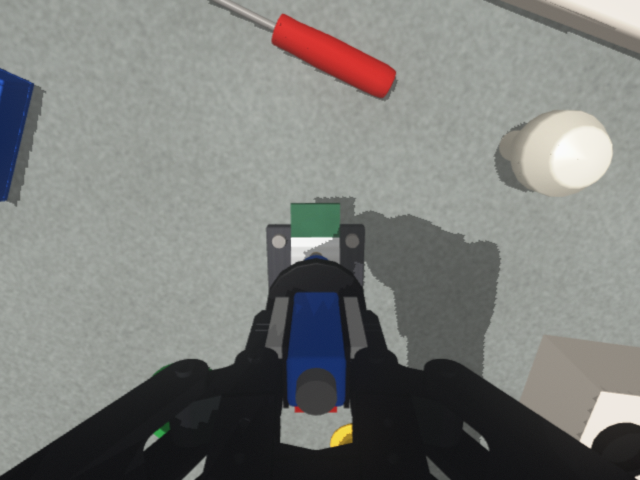

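The green pad is centred under the probe at wrist (315.5,220), columns 291–340, and the heading is square. I'll descend, slowing at the end.

>>> jog_arm([
  [1,[0,0,0.035],0],
  [1,[0,0,0.03],0],
  [1,[0,0,0.008],0],
  [1,[0,0,0.003],0],
  [1,[0,0,0.003],0],
])

```text
time_s: 6.9
eef_pos: [0.6383, 0.0709, 0.1447]
eef_rot: [-0.001, 0.808, -0.589, 0.001]
ft_force: [-0.8, -0.3, 2.6]
width: 0.0173
```

>>> jog_arm([
  [1,[0,0,0],0],
  [1,[0,0,0],0],
  [1,[0,0,0],0],
])

```text
time_s: 7.28
eef_pos: [0.6382, 0.0708, 0.1441]
eef_rot: [-0.001, 0.808, -0.589, 0.001]
ft_force: [-0.5, -0.1, 2.8]
width: 0.017
```

```bash
cat >> h.py <<'E'
def fz(n=10):
    P=[];F=[]
    for _ in range(n): get_image('wrist');s=get_state();F.append(s['ft_force'][2]);P.append(s['eef_pos'])
    F=np.array(F)+.95;P=np.array(P);print('F along axis %.2f +- %.2f -> plunger %.1f mm, TCP'%(F.mean(),F.std()/n**.5,(F.mean()-1)/.6),P.mean(0).round(4));return st()
E
python3 -c "
from h import *
fz(8)"
```

```text
F along axis 4.29 +- 0.19 -> plunger 5.5 mm, TCP [0.6381 0.0708 0.1437]
t 7.67 p [0.6379 0.0708 0.1435] Xyaw -72.13 zax [ 1.5e-03  2.0e-04 -1.0e+00] F [0.74 0.53 2.69] w 0.0172
```

Contact felt: about 5.5 mm in, so the green pad top is near 76.6 mm, close to vision's 74–76 mm. I'll back off to mid travel and plan the trace rows.

```bash
cat > plan.py <<'E'
import numpy as np
def tipz(x,tilt):
    u=np.linspace(-95,95,3801);h=tilt*u+np.where((u>-65)&(u<0),7*(1-np.cos(2*np.pi*(u+65)/65)),0)-np.where((u>0)&(u<65),5*(1-np.cos(2*np.pi*u/65)),0)
    d=u[None]-np.atleast_1d(x)[:,None];b=np.where(abs(d)<4,h[None]+np.sqrt(np.clip(16-d*d,0,None))-4,-99);return b.max(1)
if __name__=='__main__':
    x=np.arange(-78,78,5.);z=tipz(x,.024)
    for a,b,c in zip(x[:-1],x[1:],-np.diff(z)):print(f'{a:.0f}->{b:.0f}: {c:.1f}',end='; ')
E
python3 plan.py
```

```text
-78->-73: -0.1; -73->-68: -0.1; -68->-63: -0.3; -63->-58: -1.9; -58->-53: -3.1; -53->-48: -3.5; -48->-43: -3.0; -43->-38: -2.1; -38->-33: -0.9; -33->-28: 0.4; -28->-23: 1.7; -23->-18: 2.7; -18->-13: 3.2; -13->-8: 3.0; -8->-3: 2.0; -3->2: 0.3; 2->7: 0.8; 7->12: 1.6; 12->17: 2.2; 17->22: 2.2; 22->27: 1.8; 27->32: 0.7; 32->37: -0.7; 37->42: -1.8; 42->47: -2.4; 47->52: -2.4; 52->57: -2.0; 57->62: -1.2; 62->67: -0.3; 67->72: -0.1; 72->77: -0.1;
```

>>> jog_arm([
  [1,[0,0,-0.0015],0],
  [1,[0,0,0],0],
])

```text
time_s: 7.92
eef_pos: [0.6371, 0.0707, 0.1448]
eef_rot: [0.0, 0.808, -0.589, -0.0]
ft_force: [0.6, 0.3, 2.9]
width: 0.0173
```

>>> jog_arm([
  [1,[0,0.005,-0.0001],0],
  [1,[0,0.005,-0.0001],0],
  [1,[0,0.005,-0.0003],0],
  [1,[0,0.005,-0.0019],0],
  [1,[0,0.005,-0.0031],0],
])

```text
time_s: 8.55
eef_pos: [0.6148, 0.0635, 0.1509]
eef_rot: [-0.002, 0.808, -0.589, 0.001]
ft_force: [6.2, 1.7, 1.6]
width: 0.0178
```

```bash
python3 -c "
from h import *
fz(8)"
```

```text
F along axis 3.60 +- 0.15 -> plunger 4.3 mm, TCP [0.6135 0.063  0.1506]
t 8.95 p [0.6132 0.0629 0.1502] Xyaw -72.13 zax [-6.e-04 -3.e-04 -1.e+00] F [3.07 0.56 2.66] w 0.0175
```

>>> jog_arm([
  [1,[0,0.005,-0.0036],0],
  [1,[0,0.005,-0.0031],0],
  [1,[0,0.005,-0.0022],0],
  [1,[0,0.005,-0.0009],0],
  [1,[0,0,0],0],
])

```text
time_s: 9.57
eef_pos: [0.5924, 0.0562, 0.1597]
eef_rot: [0.002, 0.808, -0.589, -0.001]
ft_force: [1.1, -0.0, 2.0]
width: 0.0174
```

```bash
python3 -c "
from h import *
fz(8)"
```

```text
F along axis 3.45 +- 0.20 -> plunger 4.1 mm, TCP [0.5925 0.0563 0.1595]
t 9.97 p [0.5934 0.0565 0.1597] Xyaw -72.14 zax [-2.3e-03 -6.0e-04 -1.0e+00] F [-0.62  0.24  2.93] w 0.0173
```

>>> jog_arm([
  [1,[0,0.005,0.0004],0],
  [1,[0,0.005,0.0017],0],
  [1,[0,0.005,0.0027],0],
  [1,[0,0.005,0.0031],0],
  [1,[0,0,0],0],
])

```text
time_s: 10.6
eef_pos: [0.5726, 0.0499, 0.1513]
eef_rot: [0.002, 0.808, -0.589, -0.002]
ft_force: [-3.2, -0.9, 1.6]
width: 0.0175
```

```bash
python3 -c "
from h import *
fz(8)"
```

```text
F along axis 3.03 +- 0.10 -> plunger 3.4 mm, TCP [0.5732 0.0501 0.1515]
t 11.0 p [0.5742 0.0505 0.1518] Xyaw -72.13 zax [-2.6e-03 -6.0e-04 -1.0e+00] F [-4.03 -0.93  2.04] w 0.0175
```

Still good at 3.4 mm. I'll go on past the middle with a little more depth.

>>> jog_arm([
  [1,[0,0.005,0.0032],0],
  [1,[0,0.005,0.0022],0],
  [1,[0,0.005,0.0004],0],
  [1,[0,0.005,0.0008],0],
  [1,[0,0,0],0],
])

```text
time_s: 11.62
eef_pos: [0.5555, 0.0443, 0.1455]
eef_rot: [0.001, 0.808, -0.589, -0.0]
ft_force: [-1.0, -0.4, 2.6]
width: 0.0173
```

```bash
python3 -c "
from h import *
fz(8)"
```

```text
F along axis 3.54 +- 0.15 -> plunger 4.2 mm, TCP [0.5555 0.0443 0.1453]
t 12.03 p [0.5556 0.0444 0.1453] Xyaw -72.13 zax [-1.6e-03 -4.0e-04 -1.0e+00] F [-1.26  0.1   2.52] w 0.0173
```

>>> jog_arm([
  [1,[0,0.005,0.0016],0],
  [1,[0,0.005,0.0022],0],
  [1,[0,0.005,0.0022],0],
  [1,[0,0.005,0.0018],0],
  [1,[0,0.005,0.0007],0],
])

```text
time_s: 12.65
eef_pos: [0.5325, 0.0369, 0.137]
eef_rot: [-0.0, 0.808, -0.589, 0.0]
ft_force: [1.0, 0.5, 2.5]
width: 0.017
```

```bash
python3 -c "
from h import *
fz(8)"
```

```text
F along axis 3.51 +- 0.09 -> plunger 4.2 mm, TCP [0.531  0.0365 0.1367]
t 13.05 p [0.5315 0.0367 0.1368] Xyaw -72.13 zax [-2.2e-03 -5.0e-04 -1.0e+00] F [-1.94 -0.    2.34] w 0.0175
```

>>> jog_arm([
  [1,[0,0.005,-0.0007],0],
  [1,[0,0.005,-0.0018],0],
  [1,[0,0.005,-0.0024],0],
  [1,[0,0.005,-0.0024],0],
  [1,[0,0,0],0],
])

```text
time_s: 13.68
eef_pos: [0.5126, 0.0305, 0.1446]
eef_rot: [0.0, 0.808, -0.589, -0.0]
ft_force: [0.8, -0.1, 1.1]
width: 0.0173
```

```bash
python3 -c "
from h import *
fz(8)"
```

```text
F along axis 2.55 +- 0.13 -> plunger 2.6 mm, TCP [0.513  0.0307 0.1443]
t 14.07 p [0.5133 0.0308 0.1442] Xyaw -72.12 zax [-6.e-04 -1.e-04 -1.e+00] F [1.2  0.7  0.91] w 0.0174
```

>>> jog_arm([
  [1,[0,0.005,-0.0014],0],
  [1,[0,0.005,-0.0009],0],
  [1,[0,0.005,-0.0002],0],
  [1,[0,0.005,0],0],
  [1,[0,0.005,0],0],
])

```text
time_s: 14.7
eef_pos: [0.489, 0.0229, 0.1469]
eef_rot: [0.0, 0.808, -0.589, -0.0]
ft_force: [1.4, 0.5, 3.1]
width: 0.0176
```

Run:
```python
from h import *
fz(9)
for n in('scene','side'):cv2.imwrite(f'pics/r_{n}.png',get_image(n)[:,:,::-1])
r=lambda i,k:cv2.resize(i,None,fx=k,fy=k,interpolation=cv2.INTER_CUBIC)
A=r(cv2.imread('pics/r_scene.png')[150:270,260:380],3.3);B=r(cv2.imread('pics/r_side.png')[220:340,250:370],3.3)
cv2.imwrite('pics/rc.png',np.hstack([A,B]))
```

```text
F along axis 4.26 +- 0.15 -> plunger 5.4 mm, TCP [0.4878 0.0226 0.1465]
t 15.15 p [0.4887 0.0229 0.1465] Xyaw -72.13 zax [-2.2e-03 -4.0e-04 -1.0e+00] F [-1.53 -0.81  2.76] w 0.0175
```

View pics/rc.png

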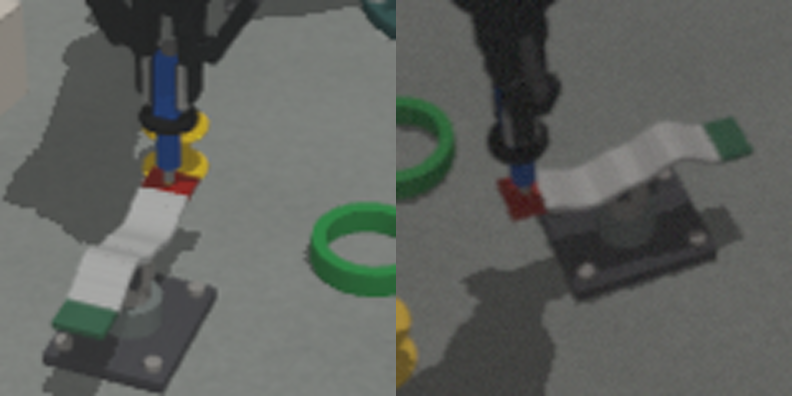

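The tip sits mid red pad with about 5 mm of plunger still in (scene crop 168,182; side crop 522,188). I'll lift straight off and carry it back over the well.

>>> jog_arm([
  [1,[0,0,-0.015],0],
  [1,[0,0,-0.03],0],
  [1,[0,0,-0.031],0],
  [1,[0,0,0],0],
  [1,[0,0,0],0],
])

```text
time_s: 15.88
eef_pos: [0.4892, 0.0231, 0.2227]
eef_rot: [0.0, 0.808, -0.589, -0.0]
ft_force: [-0.4, -0.9, -0.7]
width: 0.0168
```

>>> jog_arm([
  [1,[0.041,0.0203,0],0],
  [1,[0.041,0.0203,0],0],
  [1,[0.041,0.0203,0],0],
  [1,[0.041,0.0203,0],0],
  [1,[0.041,0.0203,0],0],
])

```text
time_s: 16.5
eef_pos: [0.4547, -0.2041, 0.2215]
eef_rot: [0.0, 0.808, -0.589, -0.001]
ft_force: [-0.2, -0.6, -0.6]
width: 0.0174
```

>>> jog_arm([
  [1,[0.041,0.0203,0],0],
  [1,[0,0,0],8.5],
  [1,[0,0,0],0],
  [1,[0,0,0],0],
  [1,[0,0,0],0],
])

```text
time_s: 17.12
eef_pos: [0.4494, -0.2474, 0.2226]
eef_rot: [-0.0, 0.763, -0.646, -0.0]
ft_force: [0.2, 0.4, -1.0]
width: 0.0171
```

Run:
```python
from h import *
s,M=fz(4);go(M,s['eef_pos'],(.4482,-.2490,.1026))
```

```text
F along axis -0.35 +- 0.09 -> plunger -2.3 mm, TCP [ 0.4494 -0.2478  0.2229]
t 17.32 p [ 0.4494 -0.248   0.2229] Xyaw -80.56 zax [ 1.e-04  1.e-04 -1.e+00] F [ 0.13  0.59 -1.11] w 0.0172
tool shift [0.0008 0.0013 0.1203]
```

>>> jog_arm([
  [1,[0.0008,0.0013,0],0],
  [1,[0,0,0.03],0],
  [1,[0,0,0.03],0],
  [1,[0,0,0.03],0],
  [1,[0,0,0.02],0],
])

```text
time_s: 17.95
eef_pos: [0.4477, -0.2493, 0.1117]
eef_rot: [0.0, 0.763, -0.647, -0.0]
ft_force: [0.1, -0.2, -0.5]
width: 0.017
```

>>> jog_arm([
  [1,[0,0,0.006],0],
  [1,[0,0,0.003],0],
  [1,[0,0,0],0],
  [1,[0,0,0],0],
])

```text
time_s: 18.45
eef_pos: [0.4486, -0.2496, 0.1046]
eef_rot: [-0.0, 0.763, -0.647, 0.001]
ft_force: [0.2, -1.1, -1.3]
width: 0.0169
```

Run:
```python
from h import *
fz(4)
```

```text
F along axis -0.24 +- 0.18 -> plunger -2.1 mm, TCP [ 0.4484 -0.2495  0.1044]
t 18.65 p [ 0.4483 -0.2495  0.1043] Xyaw -80.63 zax [ 6.e-04 -3.e-04 -1.e+00] F [ 0.33  0.4  -1.54] w 0.0171
```

>>> jog_arm([
  [1,[0,0,0.001],0],
  [1,[0,0,0.0007],0],
  [1,[0,0,0],0],
  [1,[0,0,0],0],
])

```text
time_s: 19.15
eef_pos: [0.4484, -0.2495, 0.1034]
eef_rot: [-0.0, 0.762, -0.647, 0.0]
ft_force: [-0.7, 1.2, 10.7]
width: 0.0175
```

Run:
```python
from h import *
fz(4)
```

```text
F along axis 11.01 +- 0.28 -> plunger 16.7 mm, TCP [ 0.4484 -0.2495  0.1034]
t 19.35 p [ 0.4484 -0.2495  0.1034] Xyaw -80.64 zax [ 6.e-04 -1.e-04 -1.e+00] F [-1.5   1.85  9.54] w 0.0177
```

There is a stiff 11 N contact at the right height, so the flange is on the tester's top. Now release and withdraw.

>>> jog_arm([
  [1,[0,0,-0.0006],0],
  [0.6,[0,0,0],0],
  [0.3,[0,0,0],0],
  [0,[0,0,0],0],
  [0,[0,0,0],0],
])

```text
time_s: 19.98
eef_pos: [0.448, -0.2494, 0.1027]
eef_rot: [0.0, 0.763, -0.647, -0.0]
ft_force: [-0.1, 0.0, -0.2]
width: 0.0847
```

>>> jog_arm([
  [0,[0,0,0],0],
  [0,[0,0,-0.03],0],
  [0,[0,0,-0.04],0],
  [0,[0,0,-0.04],0],
  [0,[0,0,0],0],
])

```text
time_s: 20.6
eef_pos: [0.4501, -0.2505, 0.2157]
eef_rot: [-0.001, 0.762, -0.647, 0.003]
ft_force: [0.1, 0.5, -0.3]
width: 0.085
```

>>> jog_arm([
  [0,[0.009,0.003,0],0],
  [0,[0,0,0],0],
  [0,[0,0,0],0],
])

```text
time_s: 20.98
eef_pos: [0.4458, -0.2586, 0.2116]
eef_rot: [0.0, 0.762, -0.647, -0.001]
ft_force: [0.3, -0.2, 0.5]
width: 0.0855
```

Run:
```python
from h import *
s,M=st();im=get_image('wrist')[:,:,::-1];d=get_image('side')[:,:,::-1];c=get_image('scene')[:,:,::-1]
r=lambda i,k:cv2.resize(np.ascontiguousarray(i),None,fx=k,fy=k,interpolation=cv2.INTER_CUBIC)
cv2.imwrite('pics/end.png',np.hstack([r(im[150:300,230:380],2.6),r(np.vstack([d[345:420,220:320],c[125:200,190:290]]),2.6)]))
cv2.imwrite('pics/end_side.png',d)
for f,n in(('scene0',c),('side0',d)):
    D=cv2.absdiff(cv2.imread(f'pics/{f}.png'),np.ascontiguousarray(n)).max(2);k,l,S,cc=cv2.connectedComponentsWithStats((cv2.medianBlur(D,5)>60).astype('uint8'));print(f,[q.tolist() for q in S[1:] if q[4]>30])
```

```text
t 20.98 p [ 0.4458 -0.2586  0.2116] Xyaw -80.66 zax [-0.0023  0.0011 -1.    ] F [ 0.32 -0.17  0.5 ] w 0.0855
scene0 [[363, 0, 26, 43, 486], [416, 0, 17, 28, 225], [212, 35, 29, 13, 231], [440, 39, 9, 28, 168], [238, 81, 22, 27, 308], [217, 97, 6, 8, 39]]
side0 [[12, 0, 58, 89, 1575], [65, 0, 111, 121, 7184], [114, 134, 64, 12, 582], [232, 158, 17, 7, 88], [260, 199, 19, 8, 103], [186, 216, 24, 27, 283], [208, 239, 24, 23, 209], [219, 297, 55, 41, 1109], [249, 374, 10, 12, 90]]
```

View pics/end.png

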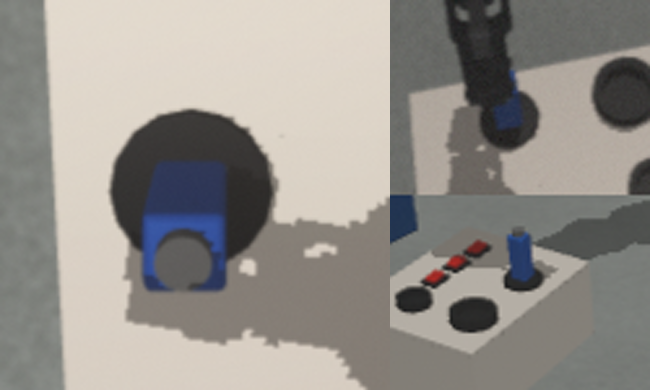

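The probe stands upright with its flange flat on the tester. The scene view shows no change at any bystander, only the arm and its shadow. Handing in.

```bash
python3 -c "
from cell import *
print(finish_job())"
```

```text
the job is handed in; nothing more can be done
None
```

I traced the probe from the green pad over the hump and through the dip to the red pad on the stand nearest the robot, then put it back in its well. I handed the job in at about 21 s of the 72 s. The hand-in reports no verdict, so the checks below are my own.

- **Trace:** I felt the contact force at eight stops. It implied the plunger was between about 2.6 and 5.5 mm in, so never out and never at its 8 mm stop. I had no direct plunger reading, and between stops I relied on the computed strip profile. At the end, the pictures showed the tip in the middle of the red pad.
- **Reseating:** The flange met the tester's top with about 11 N, within 1 mm of its starting height. After release, the wrist, side and scene views showed the probe upright with its flange flat, and the open gripper clear above it.
- **Bystanders:** Comparing before and after in the scene view showed changes only from the arm and its shadow. The side view also had changed patches near the spool and end cap. I took these for the arm and its shadow, since the scene view showed no change there.
- **Disagreements:** Contact put the green pad about 2.5 mm higher than the camera did (76.6 against 74.1 mm). One early wrist picture, taken before the arm had settled, was about 3 mm off, so I measured again before grasping. The probe also slipped about 1 mm in the grip.

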